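# Turn round the row of clock parts for reassembly

### The job

The four clock parts stand on the tray in the order in which they came off the movement. Move them to the pads of the dark rack in reverse order for reassembly, so that the row read from left to right on the rack is the tray's row as it was at the start read from right to left, one part to each pad. Stand each part upright near the middle of its pad, keep it upright on the way, and set it down gently, without dropping it.

Things in the scene. Friction and masses are not known exactly. Their poses are not given: they have to be found in the camera images.
- barrel: Clock part, spring barrel: a plain brass drum, 44 mm across and 34 mm high, with a toothed brass flange 55 mm across and 4 mm thick at its foot and a steel stub 8 mm across and 10 mm high on top. Grip the drum, for instance with the TCP 26 mm above the foot. About 0.28 kg. Origin: centre of its underside, z up. Starts upright on its own block.
- fusee: Clock part, fusee: a stepped brass cone, 48 mm across at its foot, narrowing to 22 mm at 36 mm height, with an upright steel arbor 10 mm across on top, from 36 to 66 mm above the foot. Grip the arbor, for instance with the TCP 57 mm above the foot. About 0.2 kg. Origin: centre of its underside, z up. Starts upright on its own block.
- bell: Clock part, strike bell: a smooth brass dome 54 mm across and 30 mm high, closed underneath, with a steel knob 14 mm across on top, from 34 to 58 mm above the foot (on a thinner 8 mm neck). Grip the knob, for instance with the TCP 54 mm above the foot. About 0.16 kg. Origin: centre of its underside, z up. Starts upright on its own block.
- bob: Clock part, pendulum bob: a tall brass cylinder 36 mm across and 62 mm high with two thin steel bands and a steel pin 6 mm across and 8 mm high on top. Grip the cylinder, for instance with the TCP 42 mm above the foot. About 0.4 kg. Origin: centre of its underside, z up. Starts upright on its own block.
- block_barrel: Pale wooden block, square, 62 x 62 mm, 10 mm high, fixed on the tray; the barrel starts standing on it. Origin at the centre of its underside (12 mm above the table), so its top is 10 mm above the origin.
- block_fusee: Pale wooden block, round, 64 mm across, 10 mm high, fixed on the tray; the fusee starts standing on it. Origin at the centre of its underside (12 mm above the table), so its top is 10 mm above the origin.
- block_bell: Pale wooden block, hexagonal, 68 mm across its corners, 10 mm high, fixed on the tray; the bell starts standing on it. Origin at the centre of its underside (12 mm above the table), so its top is 10 mm above the origin.
- block_bob: Pale wooden block, oblong, 82 mm across the tray and 50 mm along the row, 10 mm high, fixed on the tray; the bob starts standing on it. Origin at the centre of its underside (12 mm above the table), so its top is 10 mm above the origin.
- tray: Mid-brown wooden tray, the source, fixed: 100 (its x) by 316 mm (its y), 12 mm high, lips 17 mm high along the long edges. The row of blocks runs along its y axis at +112.5, +37.5, -37.5 and -112.5 mm. Origin: centre of its underside, on the table. On either side of the robot; its +y points to the robot's left within 20 degrees.
- rack: Dark wooden rack, the target, fixed: 96 (x) by 312 mm (y). Four bays along its y axis, centres at y = +112.5, +37.5, -37.5, -112.5 mm, x = 0, each with a round cork pad 60 mm across, its top 18 mm above the origin. Ribs 5 mm thick, tops at 27 mm, between bays and at the ends; long sides open. Origin: centre of underside, on the table. Its +y points to the robot's left within 20 degrees.
Things that resemble listed ones, but are neither listed nor needed, are in the scene too. What is shaped like the barrel but blue or purple is not meant.

How it is judged:
At the end, for the whole second after the job is handed in: Each part stands released, at rest and upright (0.1 rad) on the rack pad that mirrors its own block: a block at y on the tray means the pad at -y on the rack. Within 15 mm of the pad centre along rack x and y; foot 13 to 23 mm above the rack origin (((y of block_barrel in the frame of tray between 0.0825 and 0.1425 m and y of barrel in the frame of rack between -0.1275 and -0.0975 m) or (y of block_barrel in the frame of tray between 0.0075 and 0.0675 m and y of barrel in the frame of rack between -0.0525 and -0.0225 m) or (y of block_barrel in the frame of tray between -0.0675 and -0.0075 m and y of barrel in the frame of rack between 0.0225 and 0.0525 m) or (y of block_barrel in the frame of tray between -0.1425 and -0.0825 m and y of barrel in the frame of rack between 0.0975 and 0.1275 m)) and x of barrel in the frame of rack between -0.015 and 0.015 m and z of barrel in the frame of rack between 0.013 and 0.023 m and angle between each of barrel, fusee, bell, bob's own z axis and vertical below 0.1 rad and linear speed of each of barrel, fusee, bell, bob below 0.02 m/s and contact force between each of barrel, fusee, bell, bob and the fingers below 0.1 N and ((y of block_fusee in the frame of tray between 0.0825 and 0.1425 m and y of fusee in the frame of rack between -0.1275 and -0.0975 m) or (y of block_fusee in the frame of tray between 0.0075 and 0.0675 m and y of fusee in the frame of rack between -0.0525 and -0.0225 m) or (y of block_fusee in the frame of tray between -0.0675 and -0.0075 m and y of fusee in the frame of rack between 0.0225 and 0.0525 m) or (y of block_fusee in the frame of tray between -0.1425 and -0.0825 m and y of fusee in the frame of rack between 0.0975 and 0.1275 m)) and x of fusee in the frame of rack between -0.015 and 0.015 m and z of fusee in the frame of rack between 0.013 and 0.023 m and ((y of block_bell in the frame of tray between 0.0825 and 0.1425 m and y of bell in the frame of rack between -0.1275 and -0.0975 m) or (y of block_bell in the frame of tray between 0.0075 and 0.0675 m and y of bell in the frame of rack between -0.0525 and -0.0225 m) or (y of block_bell in the frame of tray between -0.0675 and -0.0075 m and y of bell in the frame of rack between 0.0225 and 0.0525 m) or (y of block_bell in the frame of tray between -0.1425 and -0.0825 m and y of bell in the frame of rack between 0.0975 and 0.1275 m)) and x of bell in the frame of rack between -0.015 and 0.015 m and z of bell in the frame of rack between 0.013 and 0.023 m and ((y of block_bob in the frame of tray between 0.0825 and 0.1425 m and y of bob in the frame of rack between -0.1275 and -0.0975 m) or (y of block_bob in the frame of tray between 0.0075 and 0.0675 m and y of bob in the frame of rack between -0.0525 and -0.0225 m) or (y of block_bob in the frame of tray between -0.0675 and -0.0075 m and y of bob in the frame of rack between 0.0225 and 0.0525 m) or (y of block_bob in the frame of tray between -0.1425 and -0.0825 m and y of bob in the frame of rack between 0.0975 and 0.1275 m)) and x of bob in the frame of rack between -0.015 and 0.015 m and z of bob in the frame of rack between 0.013 and 0.023 m); the robot touches nothing.
It fails at once if a part tips over (leans more than 0.7 rad) (angle between any of barrel, fusee, bell, bob's own z axis and vertical above 0.7 rad).
It fails at once if a part is dropped (moves faster than 0.6 m/s while the fingers do not hold it) ((linear speed of barrel above 0.6 m/s and contact force between barrel and the fingers below 0.05 N) or (linear speed of fusee above 0.6 m/s and contact force between fusee and the fingers below 0.05 N) or (linear speed of bell above 0.6 m/s and contact force between bell and the fingers below 0.05 N) or (linear speed of bob above 0.6 m/s and contact force between bob and the fingers below 0.05 N)).
It also fails if it takes over 102 s, if anything falls off the work surface, if the arm or the gripper's body presses on something with over 40 N, if the wrist force passes 120 N, or if a joint passes its speed limit or range.

### The arm

A 6-joint arm with a two-finger parallel gripper is mounted at the origin on the work surface. World frame = base frame: x ahead of the robot, y to its left, z up, the work surface at z = 0. Lengths are in m, angles in rad, forces in N, time in s.
With the tool pointing down it reaches from about 0.325 to 0.85 m from the base axis. Payload 15.5 kg.
Tool frame: the origin (TCP) lies between the finger pads, 19 mm behind the fingertips; this is the grasp point; z points along the fingers, x is the direction in which the jaws open and shut, and the axes are right-handed (so a half turn about z gives the same grasp; the last joint's range is limited). The gripper opens to 91 mm and grips with 3 to 60 N. Pads are 32 mm wide; open, the fingers measure 118 mm over their backs; the gripper's body (76 mm by 178 mm) begins 60 mm behind the grasp point.
Start: joints at [-1.262, 0.494, 1.345, -0, 1.302, -0.096], TCP at [0.246, -0.575, 0.233] pointing down, gripper open.
Joint ranges: [-2.91, 2.91], [-0.82, 2.16], [0.22, 2.67], [-1.22, 4.37], [0.12, 2.79], [-3.08, 3.08]. Speed limits (rad/s): [1.89, 1.89, 2.57, 3.01, 3.01, 3.01].

### API

Orientations are given as a 3x3 rotation matrix whose columns are the frame's x, y, z axes.
In Python, from plant import robot gives the robot as it stands. Calls block until the motion is done:
- robot.move_ptp(position, orientation): joint-space move of the TCP to a pose.
- robot.move_l(position, ori=None, vel=0.15, until_force=None): straight line of the TCP; ori=None keeps the orientation; vel is the mean speed in m/s. With until_force (N) it stops when the force on the tool has changed by that much, and returns True; else False.
- robot.set_joints(angles): joint-space move.
- robot.gripper_to(opening, f_grip=None): opening from 0.0 (shut) to 1.0 (fully open); f_grip is the grip in N (None keeps the last); returns when the fingers have stopped.
- robot.hold(seconds).
- robot.solve_ik(position, orientation): joint angles nearest the present ones, or None.
- robot.sense(): the state.
- robot.get_image(name): name is "scene" or "side" or "wrist"; returns a dict with "frame" (384x512x3 uint8, blue, green, red), "fx", "fy", "cx", "cy" (pixels), "eye" and "rotation" of the camera in the world. Camera axes: x right, y down, z forward; pixel columns grow to the right and rows downward; lengths in m; the calibration is good to about 2 mm. The wrist camera is an equidistant fisheye: a pixel r from the principal point sees the ray r / f radians off the axis. A picture is of the moment at which its call begins. There is no depth.
A pose or a line that the arm cannot do raises robot.MotionError and nothing moves.
- robot.finish_job(): hands the job in, once; it reports no verdict.
The state is a dict: "time": time; "joint_pos": joint angles; "joint_velocities": joint speeds; "joint_torque": joint torques, N m; "tcp_pos": TCP position; "orientation": TCP orientation; "wrist_force": force on the tool from outside, world axes, zero at the start; "ft_torque": the same for the moment, N m; "gripper_width": opening from 0.0 (shut) to 1.0 (fully open).
Only numpy, scipy, OpenCV 4.12 (cv2) and the standard library are available. Lean on these libraries where they do the work, as an engineer would, in place of code of your own. Each camera call takes 0.05 s, during which the arm holds its last target. There are 200 camera calls.

## Working session

There is one attempt and no reset: what is moved stays moved. The work goes in short steps, each a Python script; the robot and the scene stay as the last script left them, time stands still between calls to the robot, and variables do not carry over. Pictures are saved under pics/ and viewed, about 12 in all and at most 16, crops included, and the job is handed in when it is done.

```bash
mkdir -p pics; ls; python3 - <<'E'
from plant import robot
import cv2,numpy as np
ims=[]
for n in("scene","side","wrist"):
    d=robot.get_image(n);cv2.imwrite(f"pics/{n}0.png",d["frame"]);print(n,d["fx"],d["cx"],d["cy"],d["eye"],np.round(d["rotation"],3).tolist())
print(robot.sense())
E
```

```text
pics
scene 434.77822985863116 255.43965540032798 197.60742060540463 [ 1.01823641 -0.90355321  0.6981324 ] [[0.871, 0.254, -0.421], [0.491, -0.489, 0.721], [-0.023, -0.835, -0.55]]
side 400.26896027811733 260.3239953342789 190.05585731093362 [0.23477092 0.48394452 0.87207055] [[-0.88, -0.387, 0.275], [-0.474, 0.7, -0.534], [0.014, -0.601, -0.799]]
wrist 297.3186396354542 255.92812640872953 193.95330741249134 [ 0.31640931 -0.54533588  0.38449959] [[0.393, -0.885, -0.251], [-0.919, -0.379, -0.106], [-0.002, 0.272, -0.962]]
{'time': 0.15, 'joint_pos': array([-1.26248314e+00,  4.94066398e-01,  1.34595023e+00, -1.67418554e-05,
        1.30248663e+00, -9.55363048e-02]), 'joint_velocities': array([-1.63348204e-04, -1.63629825e-03, -2.20963314e-03, -7.44182174e-05,
        3.09415333e-05, -7.63551171e-04]), 'joint_torque': array([-8.28872053e-04, -8.79200149e+01, -3.82049096e+01,  7.08910706e-02,
        5.01238229e-02, -7.65808886e-05]), 'tcp_pos': array([ 0.24550084, -0.57449018,  0.23227216]), 'orientation': array([[ 3.92965018e-01, -9.19553375e-01, -2.91704783e-04],
       [-9.19552973e-01, -3.92965120e-01,  8.62763494e-04],
       [-9.07986888e-04, -7.07978719e-05, -9.99999585e-01]]), 'wrist_force': array([-0.35940909, -0.65610048, -0.23247198]), 'ft_torque': array([0.04996644, 0.00626651, 0.01192489]), 'gripper_width': 0.9960125120168865}
```

View pics/scene0.png

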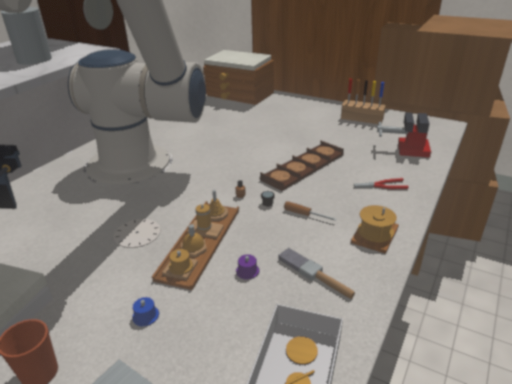

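View pics/side0.png

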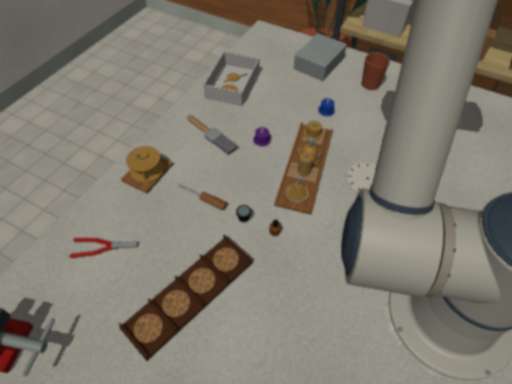

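Scene view: the tray with four brass parts is at about (200,243) and the dark rack with four cork pads at about (305,163). Side view: tray at (305,168), rack at (188,297). Possible confusions in the scene view are a large brass drum on its own board (378,225), a purple drum (247,266), a blue drum (144,310) and brass scraps in the grey bin (300,350). I'll choose the four on the brown tray and check them in a crop.

```bash
cat > h.py <<'E'
import cv2,numpy as np
from plant import robot
def ray(d,u,v):
    R=np.array(d["rotation"]);r=R@np.array([(u-d["cx"])/d["fx"],(v-d["cy"])/d["fy"],1]);return np.array(d["eye"]),r
def onplane(d,u,v,z):
    e,r=ray(d,u,v);return e+r*(z-e[2])/r[2]
def fish(d,u,v,z):
    a,b=(u-d["cx"])/d["fx"],(v-d["cy"])/d["fy"];t=np.hypot(a,b)
    c=np.array([a*np.sin(t)/t,b*np.sin(t)/t,np.cos(t)]) if t>1e-9 else np.array([0,0,1.])
    r=np.array(d["rotation"])@c;e=np.array(d["eye"]);return e+r*(z-e[2])/r[2]
E
python3 - <<'E'
from h import *
s=cv2.imread("pics/scene0.png");t=cv2.imread("pics/side0.png")
a=cv2.resize(s[180:290,150:250],None,fx=4,fy=4,interpolation=cv2.INTER_CUBIC)
b=cv2.resize(t[115:225,265:345],None,fx=4,fy=4,interpolation=cv2.INTER_CUBIC)
cv2.imwrite("pics/crop1.png",np.hstack([a,b]))
# cork pads & dark rack & tray masks
for n,im in(("scene",s),("side",t)):
    d=robot.get_image(n);im=d["frame"];h=cv2.cvtColor(im,cv2.COLOR_BGR2HSV)
    roi=np.zeros(im.shape[:2],np.uint8)
    x0,y0,x1,y1=(258,138,350,190) if n=="scene" else(115,232,258,360)
    roi[y0:y1,x0:x1]=255
    m=cv2.inRange(h,(5,60,115),(25,255,255))&roi
    for c in cv2.findContours(m,cv2.RETR_EXTERNAL,cv2.CHAIN_APPROX_NONE)[0]:
        if len(c)>20 and cv2.contourArea(c)>60:
            (u,v),ax,_=cv2.fitEllipse(c);print(n,"pad",round(u,1),round(v,1),np.round(ax,1),np.round(onplane(d,u,v,.018),4))
E
```

```text
scene pad 280.2 175.2 [ 9.3 18.8] [0.504  0.1311 0.018 ]
scene pad 296.0 166.3 [ 8.7 18.1] [0.5236 0.2039 0.018 ]
scene pad 310.9 157.9 [ 7.8 17.5] [0.5434 0.277  0.018 ]
scene pad 325.3 150.3 [ 6.9 17.6] [0.5649 0.3489 0.018 ]
side pad 148.4 327.9 [22.3 27.5] [0.5626 0.348  0.018 ]
side pad 176.3 303.2 [21.9 25.4] [0.5425 0.2758 0.018 ]
side pad 202.1 280.3 [20.8 23.7] [0.5225 0.2036 0.018 ]
side pad 226.1 259.1 [20. 22.] [0.5025 0.1317 0.018 ]
```

View pics/crop1.png

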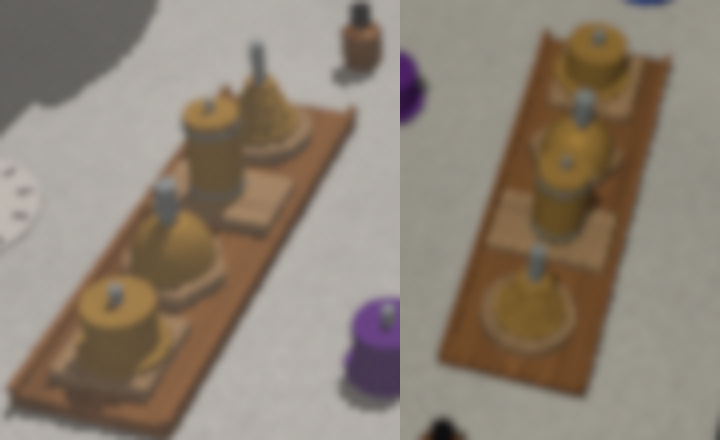

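View pics/wrist0.png

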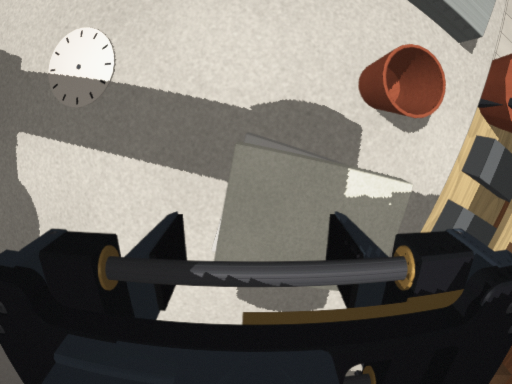

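The crop confirms the tray order from the +y end: fusee (arbor), bob (banded cylinder), bell (knob), barrel (next to the purple drum decoy). So the rack from −y to +y is fusee, bob, bell, barrel. The wrist view shows only a dial, a pot and a grey sheet. Next I triangulate the part tips and check their heights.

```bash
python3 - <<'E'
from h import *
ds=robot.get_image("scene");dt=robot.get_image("side")
P={"fusee":((214.25,191.25),(299.25,176.5),.088),"bob":((202.25,205.75),(306.75,154.5),.092),"bell":((191.5,225.75),(311,138.5),.080),"barrel":((178.75,252),(315,123.5),.066)}
Q=[]
for k,(a,b,z) in P.items():
    e1,r1=ray(ds,*a);e2,r2=ray(dt,*b)
    A=np.array([r1,-r2]).T;t=np.linalg.lstsq(A,e2-e1,rcond=None)[0]
    p,q=e1+t[0]*r1,e2+t[1]*r2
    print(k,np.round((p+q)/2,4),"gap",np.linalg.norm(p-q).round(4),"zexp",z,np.round(onplane(ds,*a,z)[:2],4),np.round(onplane(dt,*b,z)[:2],4))
    Q.append((onplane(ds,*a,z)[:2]+onplane(dt,*b,z)[:2])/2)
d=Q[0]-Q[3];print("span",np.linalg.norm(d),"angle",np.degrees(np.arctan2(-d[0],d[1])))
E
```

```text
fusee [ 0.4393 -0.1262  0.0865] gap 0.0005 zexp 0.088 [ 0.441 -0.128] [ 0.4387 -0.1252]
bob [ 0.4529 -0.2002  0.0898] gap 0.0015 zexp 0.092 [ 0.4557 -0.2025] [ 0.4517 -0.1988]
bell [ 0.4697 -0.2689  0.0796] gap 0.001 zexp 0.08 [ 0.4706 -0.2692] [ 0.4692 -0.2688]
barrel [ 0.4887 -0.345   0.0636] gap 0.0007 zexp 0.066 [ 0.491 -0.347] [ 0.4876 -0.3428]
span 0.22385315374488007 angle 12.775785273651906
```

Heights agree to within 2.5 mm, the row span is 0.224 m against 0.225 m, and tray yaw is about +12.8° and rack yaw −15.5°. Now I'll move the bell first, jaws across the row.

```bash
cat >> h.py <<'E'
PARTS={"fusee":((.4400,-.1266),.057,(.5033,.1314),20),"bob":((.4535,-.2005),.042,(.5231,.2037),35),
"bell":((.4698,-.2690),.054,(.5430,.2764),20),"barrel":((.4890,-.3450),.026,(.5638,.3485),30)}
TRAY,RACK=np.radians(12.8),np.radians(-15.5)
def ori(a,p):
    best=None
    for s in(0,np.pi):
        x=np.array([np.cos(a+s),np.sin(a+s),0]);z=np.array([0,0,-1.]);R=np.column_stack([x,np.cross(z,x),z])
        j=robot.solve_ik(p,R)
        if j is not None and(best is None or abs(j[5])<best[0]):best=(abs(j[5]),R)
    return best[1]
def st(msg):
    s=robot.sense();print(msg,"t",round(s["time"],2),"tcp",np.round(s["tcp_pos"],4),"F",np.round(s["wrist_force"],1),"w_mm",round(s["gripper_width"]*91,1))
def pick(n,H=.22):
    (x,y),g,_,f=PARTS[n];R=ori(TRAY,(x,y,H))
    robot.move_ptp((x,y,H),R);robot.gripper_to(1.0)
    robot.move_l((x,y,.022+g+.04),R,vel=.2);hit=robot.move_l((x,y,.022+g),R,vel=.08,until_force=6)
    st(n+" at grasp hit=%s"%hit);robot.gripper_to(0.0,f);st("gripped")
    robot.move_l((x,y,.022+g+.02),vel=.06);robot.move_l((x,y,H),vel=.25);st("lifted")
def place(n,H=.22):
    _,g,(x,y),_=PARTS[n];R=ori(RACK,(x,y,H))
    robot.move_ptp((x,y,H),R);robot.move_l((x,y,.018+g+.02),R,vel=.2)
    hit=robot.move_l((x,y,.018+g-.003),R,vel=.03,until_force=3);st(n+" down hit=%s"%hit)
    robot.gripper_to(1.0);robot.move_l((x,y,H),vel=.25);st("clear")
E
python3 - <<'E'
from h import *
pick("bell")
for n in("wrist","side"): cv2.imwrite(f"pics/{n}1.png",robot.get_image(n)["frame"])
E
```

```text
bell at grasp hit=False t 3.3 tcp [ 0.47   -0.2691  0.0763] F [0.6 0.4 0.5] w_mm 90.6
gripped t 4.47 tcp [ 0.4697 -0.2689  0.0759] F [ 0.9  0.1 -0.8] w_mm 13.2
lifted t 5.6 tcp [ 0.4693 -0.2687  0.2188] F [ 0.4  0.4 -1.8] w_mm 13.4
```

View pics/wrist1.png

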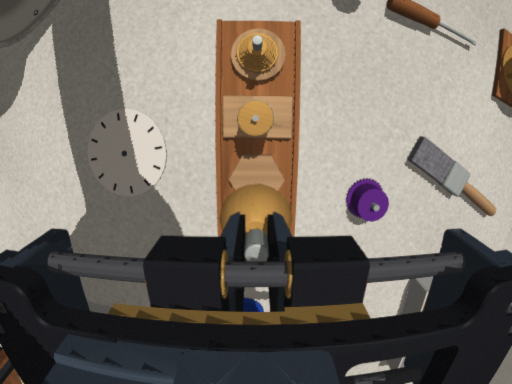

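The bell is held upright (knob width 13 mm, weight about 1.6 N). The wrist view shows fusee (257,41) and bob (255,118) centred on their blocks and in line with the tool, so the yaw is right. I'll place it and look.

```bash
python3 - <<'E'
from h import *
place("bell")
d=robot.get_image("wrist");cv2.imwrite("pics/wrist2.png",d["frame"])
E
```

```text
bell down hit=True t 9.12 tcp [0.5424 0.2764 0.0712] F [-1.5  2.4  2.3] w_mm 13.0
clear t 11.1 tcp [0.5425 0.2762 0.2193] F [ 0.7 -0.1 -0.6] w_mm 91.3
```

View pics/wrist2.png

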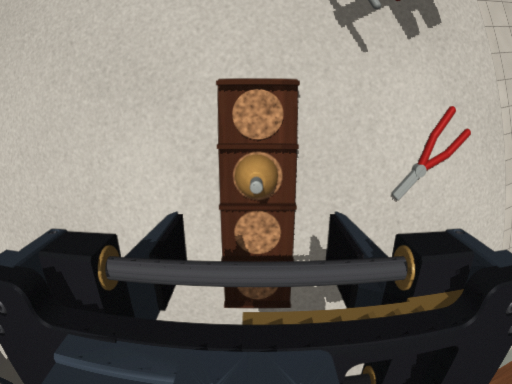

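The bell stands upright in the second bay from +y (257,175), centred on its pad, and it touched down at the expected height. Next are the barrel and the bob.

```bash
python3 - <<'E'
from h import *
def ok(lo,hi):
    w=robot.sense()["gripper_width"]*91
    assert lo<w<hi,w
for n,lo,hi in(("barrel",40,48),("bob",33,40),("fusee",7,13)):
    pick(n);ok(lo,hi);place(n)
robot.move_l((.45,.15,.35),vel=.25)
for n in("wrist","scene"): cv2.imwrite(f"pics/{n}3.png",robot.get_image(n)["frame"])
st("end")
E
```

```text
barrel at grasp hit=False t 15.05 tcp [ 0.4891 -0.3451  0.048 ] F [-0.2  0.4 -0.6] w_mm 91.0
gripped t 15.84 tcp [ 0.4891 -0.345   0.0481] F [-0.4  0.8  1.2] w_mm 43.4
lifted t 17.08 tcp [ 0.4884 -0.3445  0.2185] F [-0.2  0.1 -3.5] w_mm 43.2
barrel down hit=True t 21.13 tcp [0.5636 0.3484 0.0437] F [-0.8  0.5  5.9] w_mm 43.3
clear t 22.85 tcp [0.5631 0.3482 0.2186] F [ 0.3  0.  -0.7] w_mm 90.8
bob at grasp hit=False t 26.47 tcp [ 0.4537 -0.2006  0.0643] F [-0.5  0.1  0.5] w_mm 90.6
gripped t 27.36 tcp [ 0.4535 -0.2005  0.064 ] F [-0.8 -0.4  1.4] w_mm 35.2
lifted t 28.53 tcp [ 0.4529 -0.2001  0.2189] F [-0.5 -0.1 -4.7] w_mm 35.7
bob down hit=True t 31.54 tcp [0.5229 0.2037 0.0597] F [0.3 0.5 4.2] w_mm 35.6
clear t 33.29 tcp [0.5224 0.2035 0.2189] F [-0.6 -0.7 -0.9] w_mm 90.9
fusee at grasp hit=False t 36.1 tcp [ 0.4403 -0.1267  0.0794] F [-0.2 -0.5 -0.5] w_mm 91.3
gripped t 37.32 tcp [ 0.44   -0.1266  0.0789] F [-1.4  0.2 -1.4] w_mm 9.4
lifted t 38.43 tcp [ 0.4396 -0.1264  0.2192] F [ 0.3  0.1 -2.1] w_mm 9.1
fusee down hit=True t 40.9 tcp [0.5029 0.1314 0.074 ] F [0.4 0.6 0.8] w_mm 9.3
clear t 42.92 tcp [0.5028 0.1313 0.2194] F [-0.2  0.3  0.1] w_mm 91.1
end t 43.73 tcp [0.4497 0.1497 0.348 ] F [-1.4  0.5  0.1] w_mm 91.1
```

All widths matched the parts (43, 35, 9 mm), and I did the fusee in the same run. Now I'll check the rack.

```bash
python3 - <<'E'
from h import *
robot.move_ptp((.35,-.35,.35),ori(TRAY,(.35,-.35,.35)))
i=[robot.get_image(n)["frame"] for n in("scene","side")]
a=cv2.resize(i[0][125:195,255:350],None,fx=4,fy=4,interpolation=cv2.INTER_CUBIC)
b=cv2.resize(i[1][220:360,110:265],None,fx=2.5,fy=2.5,interpolation=cv2.INTER_CUBIC)
h=max(a.shape[0],b.shape[0]);p=lambda x:cv2.copyMakeBorder(x,0,h-x.shape[0],0,0,cv2.BORDER_CONSTANT)
cv2.imwrite("pics/check.png",np.hstack([p(a),p(b)]));st("")
E
```

```text
t 45.68 tcp [ 0.3505 -0.3494  0.35  ] F [-0.   0.2 -0.4] w_mm 91.0
```

View pics/check.png

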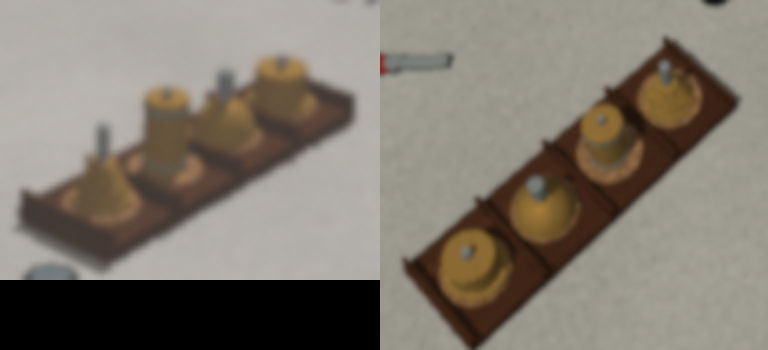

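View pics/wrist3.png

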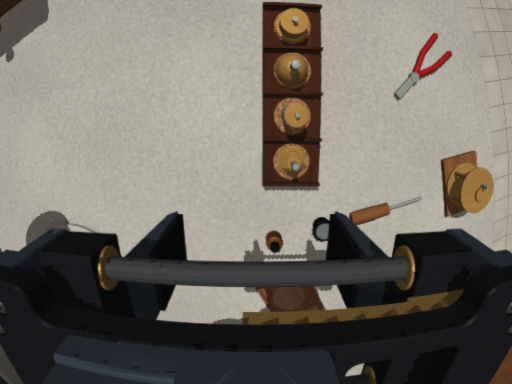

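All four stand upright, one per bay: fusee, bob, bell, barrel from −y to +y. In the wrist view they are at (294,163), (294,117), (293,69) and (294,25), all on their pads. One numeric check of the tips, then I hand in.

```bash
python3 - <<'E'
from h import *
d=robot.get_image("side");good=True
x=np.array([np.cos(RACK),np.sin(RACK)]);y=np.array([-x[1],x[0]])
for n,u,v,z in(("barrel",144.4,320.8,.062),("bell",172.4,293.6,.076),("bob",198.4,268,.088),("fusee",223.6,245.2,.084)):
    e=onplane(d,u,v,z)[:2]-PARTS[n][2];print(n,"offset rack x,y mm",np.round(1e3*np.array([e@x,e@y]),1));good&=max(abs(e@x),abs(e@y))<.01
print(good)
if good: robot.finish_job()
E
```

```text
barrel offset rack x,y mm [-1.7 -1.5]
bell offset rack x,y mm [-2.3 -0.1]
bob offset rack x,y mm [-2.5  2.5]
fusee offset rack x,y mm [0.9 1. ]
True
the job is handed in; nothing more can be done
```

I moved all four parts to the rack in mirrored order and handed the job in at about 46 s of the 102 s allowed. From the robot's right to its left, the tray read barrel, bell, bob, fusee; the rack now reads fusee, bob, bell, barrel.

- **Grip and set-down:** the jaw widths matched the parts (13, 43, 35 and 9 mm for bell, barrel, bob and fusee). Every part was lowered until light contact, 4 mm below its grasp height for barrel, bob and fusee, as expected. The bell touched about 1 mm above that.
- **Final checks:** the pictures show every part upright in its own bay. The tip positions came out within 2.5 mm of the pad centres (the limit is 15 mm), and the gripper was clear of everything.
- **Failures or disagreements:** none of the checks failed. The two cameras differed by up to about 5 mm on the starting positions, so I used values between the two.

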